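Load the creaser's rotary feed table with same-handed guide stops

TASK

Lay every orange L-shaped guide stop flat on a white outline of the blue rotary table, one to an outline, so that it covers the outline; stops that lie mirrored have to be turned over first. When all are on, turn the table one click anticlockwise (seen from above) to its next position with the stops still in place, then press the green key fully home so that it stays down and the yellow one pops up. Leave the other things on the bench where they are.

Things in the scene. Friction and masses are not known exactly. Their poses are not given: they have to be found in the camera images.
- stop1: Guide stop: orange metal L, 22 mm thick, both faces alike. Long leg 84 x 20 mm; at one end the short leg, 20 mm wide, sticks out 28 mm beyond its edge (48 mm over all). Origin: middle of the long leg, at mid-thickness. +x: along the long leg to its free end; +y: the side to which the short leg points (it fills x -42 to -22, y up to +38 mm); z: thickness. May be absent.
- stop2: Guide stop, the same part and frame as stop1 (all four are identical). With z up it has the hand of the white outlines; with z down it lies mirrored and must be turned over. Lying on the bench its origin is 11 mm up. May be absent.
- stop3: Guide stop, the same part and frame as stop1. About 0.12 kg, centre of mass at x -8, y +6 mm. It also stands on its end face at x = -42 mm (a foot 48 x 22 mm), and tips over flat when its top is pushed along z. May be absent.
- stop4: Guide stop, the same part and frame as stop1. The stops start lying flat on the bench left of the rotary table, at any yaw, some mirrored (z down). May be absent.
- stop1_end (a point): Middle of the free end face of the long leg of stop1 (42 mm from its origin along its +x).
- stop2_end (a point): Middle of the free end face of the long leg of stop2 (42 mm from its origin along its +x).
- stop3_end (a point): Middle of the free end face of the long leg of stop3 (42 mm from its origin along its +x).
- stop4_end (a point): Middle of the free end face of the long leg of stop4 (42 mm from its origin along its +x).
- outline1 (a point): White L the size of a stop (84 x 48 mm), painted on the rotary table. Point: below the origin of a stop lying on it, on the painted face, 34 mm above the bench; at (50, 26) mm from the table's axis in the table's frame. Its axes are the table's (z up) and turn with it; a stop lies right when its x, y, z point along these.
- outline2 (a point): White L the size of a stop (84 x 48 mm), painted on the rotary table. Point: below the origin of a stop lying on it, on the painted face, 34 mm above the bench; at (-50, 26) mm from the table's axis in the table's frame. Its axes are the table's (z up) and turn with it; a stop lies right when its x, y, z point along these.
- outline3 (a point): White L the size of a stop (84 x 48 mm), painted on the rotary table. Point: below the origin of a stop lying on it, on the painted face, 34 mm above the bench; at (50, -52) mm from the table's axis in the table's frame. Its axes are the table's (z up) and turn with it; a stop lies right when its x, y, z point along these.
- outline4 (a point): White L the size of a stop (84 x 48 mm), painted on the rotary table. Point: below the origin of a stop lying on it, on the painted face, 34 mm above the bench; at (-50, -52) mm from the table's axis in the table's frame. Its axes are the table's (z up) and turn with it; a stop lies right when its x, y, z point along these.
- rotary (a joint): Turning angle of the blue rotary table (disc 270 mm across, upper face 34 mm above the bench), about a vertical axis, growing anticlockwise seen from above. It clicks into three positions: 0 (loading, the start), 0.785 rad (the next) and 1.571 rad. Between them a detent must be overcome (about 5 to 8 N at the post); past the halfway point it pulls itself on to the next position.
- post_top (a point): Top centre of the black upright post (16 mm diameter, free height from 38 to 84 mm above the bench) on a lug at the rim of the rotary table, 152 mm from its axis; pinch it from above, or push it, to turn the table. It lies at -135 degrees in the table's own frame.
- key_yellow (a joint): How far the yellow key is pressed: 0 up, 0.010 m down and latched (set-up key; latched down (10 mm) at the start). The two keys are interlocked: pressing one fully home (about 5 N, then it snaps) latches it and pops up the other.
- key_green (a joint): How far the green key is pressed: 0 up, 0.010 m down and latched (run key; up at the start). The two keys are interlocked: pressing one fully home (about 5 N, then it snaps) latches it and pops up the other.
- key_green_top (a point): Top centre of the green key cap, 32 x 28 mm; 62 mm above the bench when up, 52 mm when down. The two keys stand side by side, 48 mm apart, yellow to the robot's left of green, on a fixed grey box 90 x 120 mm and 45 mm high; the key moves straight down.
- tape_roll: Bystander, to be left alone: grey roll of tape lying flat, 70 mm across, 24 mm high; origin at the centre of its underside.
- glue_jar: Bystander, to be left alone: small jar, 48 mm across, 75 mm high; origin at the centre of its underside.
- steel_rule: Bystander, to be left alone: steel rule 200 x 30 x 4 mm, its length along y; origin at the centre of its underside.
- paperweight: Bystander, to be left alone: brass weight with a knob, 52 mm across, 45 mm high; origin at the centre of its underside.
- stapler: Bystander, to be left alone: blue and black stapler 130 x 34 x 44 mm; origin at the centre of its underside.

How it is judged:
By the outcome, as a careful person would: the job done as asked, in the order asked, and still so for the second after the job is handed in, with the robot touching nothing.
Of stop1, stop2, stop3, stop4 only 3 to 4 are there at a start; the rules pass over those that are not, and their reading is None.
At some moment in a run one of stop1, stop2, stop3, stop4 may be knocked a few centimetres aside while the robot is not near it.
Once in a run the grip may slacken for a moment while it holds something.
It also fails if it takes over 210 s, if anything falls off the work surface, if the arm or the gripper's body presses on something with over 40 N, if the wrist force passes 120 N, or if a joint passes its speed limit or range.

ROBOT

A 6-joint arm with a two-finger parallel gripper is mounted at the origin on the work surface. World frame = base frame: x ahead of the robot, y to its left, z up, the work surface at z = 0. Lengths are in mm, angles in rad, forces in N, time in s.
With the tool pointing down it reaches from about 350 to 875 mm from the base axis. Payload 4.2 kg.
Tool frame: the origin (TCP) lies midway between the tips of the shut fingers; the grasp point (between the pads) lies 19 mm behind it; z points along the fingers, y is the line along which they close (so a half turn about z gives the same grasp; the last joint's range is limited). The gripper opens to 85 mm and grips with 20 to 120 N. Pads are 22 mm wide; open, the fingers measure 114 mm over their backs; the gripper's body (76 mm by 85 mm) begins 54 mm behind the grasp point. The pads swing forward as they close: fully open they stand 13 mm farther back than shut.
Start: joints at [1.452, 0.385, 0.008, 0, -1.194, -0.259], TCP at [230.515, 580.915, 231.312] pointing down, gripper open.
Joint ranges: [-3.14, 3.14], [-1.21, 2.06], [-1.07, 1.41], [-3.16, 2.05], [-2.99, -0.16], [-3.1, 3.1]. Speed limits (rad/s): [2.79, 2.79, 3.14, 3.14, 3.14, 3.14].

INTERFACE

Orientations are given as a unit quaternion [x, y, z, w].
In Python, from bench import read_state, get_image, job_done gives the robot as it stands.
- The arm moves only by the shell command python3 -m jog 'ROWS'. ROWS is JSON, a list of rows, each a list of 3 entries, a list of its own where there are three numbers: the shift along the world's x, y, z scaled (see below), then the turn, a rotation vector about the world's x, y, z scaled (see below), then the gripper's target within -1 to 1 (shut at 1, half-way at 0, fully open at -1). In form: [[[x, y, z], [wx, wy, wz], claw], ...]. A call has 1 to 20 rows; each row is the pose to reach, as a shift and turn from the pose commanded when the call began; what a row does not reach only later rows make up. The controller multiplies each number of a shift by 10 cm and each number of a turn by 120 degrees. A row lasts 1/10 s, in which the tool goes at most 50 mm and 8.59 degrees, less where a joint would pass 70% of its speed; a pose out of reach is approached as far as the arm can. A call with a number of a shift or a turn outside -1 to 1 is refused whole. A call with a gripper value outside its range is refused whole. The fingers move at their own pace and stop on an object; the grip force is fixed at half the most. Time passes only in rows, so rows that repeat a pose let the fingers close. It gives the time, the measured TCP pose, the force, the opening and the grip force at its end, in the units of the state.
- read_state(): the state, without advancing time (a new reading comes with each control period).
- get_image(name): name is "scene" or "top" or "wrist"; returns a dict with "frame" (384x512x3 uint8, red, green, blue), "range_z" (384x512 float32, mm along the optical axis (not along the pixel's ray), 0 where there is no reading), "fx", "fy", "cx", "cy" (pixels), "R" (3x3) and "t" (3): a world point X has camera coordinates R X + t. Camera axes: x right, y down, z forward; pixel columns grow to the right and rows downward; lengths in mm; the calibration is good to about 2 mm. The wrist camera is an equidistant fisheye: a pixel r from the principal point sees the ray r / f radians off the axis. A picture is of the moment at which its call begins.
- job_done(): hands the job in; it is judged then, once.
The state is a dict: "clock": time; "joints": joint angles; "joint_vel": joint speeds; "joint_efforts": joint torques, N m; "position": TCP position; "ee_rot": TCP orientation; "contact_force": force on the tool from outside, world axes, zero at the start; "wrist_torque": the same for the moment, N m; "gripper_width": finger opening in mm; "grasp_force": force on a finger pad.
Only numpy, scipy, OpenCV 4.12 (cv2) and the standard library are available. Lean on these libraries where they do the work, as an engineer would, in place of code of your own. Each camera call takes 0.05 s, during which the arm holds its last target. There are 200 camera calls.

## Working session

There is one attempt and no reset: what is moved stays moved. The work goes in short steps, Python scripts to look and compute and a shell command to move; the robot and the scene stay as the last step left them, time stands still between calls to the robot, and variables do not carry over. Pictures are saved under pics/ and viewed, at most 14 in all, crops included, and the job is handed in when it is done.

```bash
ls; mkdir -p pics
python3 - <<'E'
from bench import *
import cv2,numpy as np
s=read_state();print(s)
for n in("top","scene"):
    g=get_image(n);cv2.imwrite(f"pics/{n}0.png",g["frame"][:,:,::-1]);print(n,g["fx"],g["fy"],g["cx"],g["cy"],g["R"],g["t"])
E
```

```text
pics
{'clock': 0.0, 'joints': array([ 1.45161029e+00,  3.85576815e-01,  6.64511815e-03, -4.84557412e-04,
       -1.19399363e+00, -2.58591781e-01]), 'joint_vel': array([-0.00113438,  0.00067105, -0.00033766, -0.00029785,  0.00011517,
        0.00075627]), 'joint_efforts': array([ 2.00638839e-03, -3.92291522e+01,  1.88404280e+01,  4.18596804e+00,
       -4.49829284e-03, -6.56410286e-07]), 'position': array([230.31201326, 580.40303032, 230.2190411 ]), 'ee_rot': array([ 9.82196100e-01, -1.87855365e-01, -1.50501486e-04,  1.07759684e-03]), 'contact_force': array([-0.34766556, -0.07596169, -0.19726068]), 'wrist_torque': array([-0.04396046,  0.00522404, -0.00911703]), 'grasp_force': 0.0, 'gripper_width': 84.98043722771001}
top 349.17778363172545 349.17778363172545 255.6592492107601 194.6495530624523 [[-0.00120247 -0.9999247  -0.01221232]
 [-0.99602801  0.0022849  -0.08901112]
 [ 0.08903233  0.01205678 -0.99595576]] [   3.48075453  564.72914166 1002.29428191]
scene 417.71796603713636 417.71796603713636 257.23728343280357 190.4840126676446 [[ 0.16524974  0.98591074  0.02593346]
 [ 0.5303665  -0.06666469 -0.8451433 ]
 [-0.831507    0.15341395 -0.53391035]] [ -76.53726582 -236.6145146  1823.56044905]
```

View pics/top0.png

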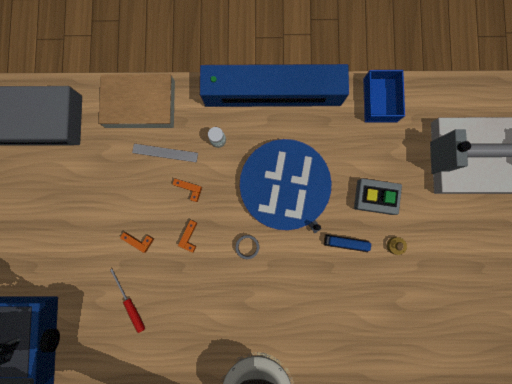

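View pics/scene0.png

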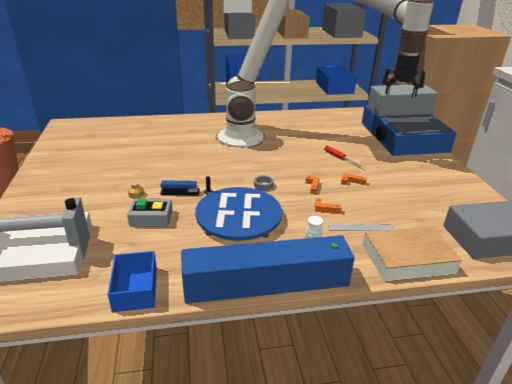

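The top view shows three stops at about (187,187), (188,236) and (137,241). The table is at (285,184), its post at (313,226), and the keys are at (372,195) yellow and (390,197) green.

```bash
cat > h.py <<'E'
from bench import *
import cv2,numpy as np
from scipy.spatial.transform import Rotation as Ro
def world(g):
    z=g["range_z"].astype(float);v,u=np.indices(z.shape)
    P=np.dstack([(u-g["cx"])/g["fx"]*z,(v-g["cy"])/g["fy"]*z,z])
    return (P-g["t"])@g["R"]
def cast(g,uv,h):   # pixels -> world on plane z=h
    uv=np.asarray(uv,float).reshape(-1,2)
    d=np.c_[(uv[:,0]-g["cx"])/g["fx"],(uv[:,1]-g["cy"])/g["fy"],np.ones(len(uv))]@g["R"]
    C=-g["R"].T@g["t"];return (C+d*((h-C[2])/d[:,2])[:,None])[:,:2]
def ell(p):         # points of an L -> origin, yaw deg, mirrored, box size
    c,sz,a=cv2.minAreaRect(p.astype(np.float32));a=np.radians(a)
    x=np.array([np.cos(a),np.sin(a)]);y=np.array([-x[1],x[0]])
    if sz[0]<sz[1]:x,y=y,x
    m=p.mean(0)-c;x=-x*np.sign(m@x);y=-y*np.sign(m@y)
    o=np.array(c)-14*y;return o,np.degrees(np.arctan2(x[1],x[0])),x[0]*y[1]-x[1]*y[0]<0,np.sort(sz)
def hsv(g):return cv2.cvtColor(g["frame"],cv2.COLOR_RGB2HSV)
def blobs(m,lo,hi=1e9):
    n,l,s,c=cv2.connectedComponentsWithStats(m.astype(np.uint8))
    return [l==i for i in range(1,n) if lo<=s[i,4]<=hi]
def stops(g,W=None):
    W=world(g) if W is None else W;H=hsv(g);out=[]
    m=(H[...,0]<14)&(H[...,1]>170)&(H[...,2]>60)&(W[...,0]>250)
    for b in blobs(m,60):
        zt=np.percentile(W[b][:,2],70);v,u=np.nonzero(b&(W[...,2]>zt-7))
        out.append((zt,)+ell(cast(g,np.c_[u,v],zt))+(len(u),))
    return out
def show():
    g=get_image("top")
    for zt,o,a,m,s,n in stops(g):print("stop z%.0f o %s yaw %.1f mir %s box %s n%d"%(zt,o.round(1),a,m,s.round(),n))
    return g
def go(xy=None,z=None,yaw=None):
    """shift (units of 100 mm) and turn wz (units of 120 deg) to TCP target; yaw = direction of tool y, mod 180"""
    s=read_state();p=s["position"];R=Ro.from_quat(s["ee_rot"]).as_matrix()
    t=[*(p[:2] if xy is None else xy),p[2] if z is None else z]
    cur=np.degrees(np.arctan2(R[1,1],R[0,1]));d=0 if yaw is None else (yaw-cur+90)%180-90
    print("pos",p.round(1),"tool y yaw %.1f"%cur,"shift",((np.array(t)-p)/100).round(3),"wz %.3f (%.1f deg)"%(d/120,d),"j6 %.2f"%s["joints"][5],"w %.1f gf %.1f t %.1f"%(s["gripper_width"],s["grasp_force"],s["clock"]))
E
python3 - <<'E'
from h import *
g=show();W=world(g);H=hsv(g)
m=(H[...,1]<60)&(H[...,2]>140)&(abs(W[...,2]-34)<8)
for b in blobs(m,60):
    v,u=np.nonzero(b);o,a,mi,s=ell(cast(g,np.c_[u,v],34));print("outl",o.round(1),round(a,1),mi,s.round())
m=(H[...,0]>100)&(H[...,0]<130)&(H[...,1]>120)&(abs(W[...,2]-34)<8)
b=max(blobs(m,1000),key=np.sum);v,u=np.nonzero(b);c,r=cv2.minEnclosingCircle(cast(g,np.c_[u,v],34).astype(np.float32));print("disc",c,r)
for nm,lo,hi,z in(("green",45,75,62),("yellow",22,34,52)):
    m=(H[...,0]>lo)&(H[...,0]<hi)&(H[...,1]>150)&(H[...,2]>90)
    for b in blobs(m,30):v,u=np.nonzero(b);print(nm,cast(g,[[u.mean(),v.mean()]],z).round(1),b.sum(),np.median(W[b],0).round(1))
m=(H[...,2]<60)&(W[...,2]>70)&(W[...,2]<95)&(W[...,0]>350)&(W[...,0]<500)&(abs(W[...,1]+150)<80)
print("post",W[m].mean(0) if m.any() else None,m.sum())
go(yaw=0)
E
```

```text
stop z22 o [594.2 207.6] yaw 72.3 mir False box [47. 84.] n235
stop z23 o [450.8 205.2] yaw -24.1 mir True box [47. 83.] n246
stop z23 o [426.  360.9] yaw 59.2 mir True box [47. 85.] n247
outl [650.3 -67.5] -10.9 False [48. 83.]
outl [ 635.1 -144.4] -12.0 False [47. 84.]
outl [552.1 -48.8] -10.9 False [48. 84.]
outl [ 537.6 -125.4] -11.0 False [48. 84.]
disc (595.6116943359375, -84.06566619873047) 133.8736114501953
green [[ 554.9 -376.9]] 97 [ 554.1 -377.    61.8]
yellow [[ 562.2 -329.8]] 112 [ 563.3 -330.5   51.3]
post [ 470.42189489 -167.7994713    82.6375669 ] 28
pos [230.4 580.5 230.5] tool y yaw -111.7 shift [0. 0. 0.] wz -0.570 (-68.3 deg) j6 -0.26 w 85.6 gf 0.0 t 0.1
```

```bash
for i in 1 2 3 4; do python3 -m jog '[[[0.9,-0.9,0],[0,0,-0.18],0],[[0.9,-0.9,0],[0,0,-0.18],0],[[0.9,-0.9,0],[0,0,-0.18],0],[[0.9,-0.9,0],[0,0,-0.18],0]]' | tail -c 300; done
python3 - <<'E'
from h import *
show();go((597.2,217.1),60,162.3)
E
```

```text
clock: 0.55
position: [322.3, 488.3, 231.2]
ee_rot: [0.929, -0.371, 0.0, 0.001]
contact_force: [-0.7, 0.0, 0.6]
gripper_width: 42.6
grasp_force: 0.0
clock: 0.95
position: [411.9, 399.1, 231.1]
ee_rot: [0.843, -0.538, 0.0, 0.0]
contact_force: [0.2, -0.4, -0.3]
gripper_width: 42.5
grasp_force: 0.0
clock: 1.35
position: [501.8, 309.9, 230.8]
ee_rot: [0.728, -0.686, 0.0, 0.0]
contact_force: [0.1, 0.2, -0.4]
gripper_width: 42.6
grasp_force: 0.0
clock: 1.75
position: [591.8, 220.3, 230.4]
ee_rot: [-0.587, 0.81, -0.0, -0.0]
contact_force: [-0.7, 0.3, -0.4]
gripper_width: 43.0
grasp_force: 0.0
stop z22 o [594.3 207.7] yaw 72.3 mir False box [47. 84.] n235
stop z22 o [450.7 205.2] yaw -24.1 mir True box [48. 83.] n249
stop z23 o [426.3 360.9] yaw 58.8 mir True box [48. 84.] n250
pos [590.7 221.4 230.5] tool y yaw 162.0 shift [ 0.065 -0.043 -1.705] wz 0.002 (0.3 deg) j6 -0.93 w 43.0 gf 0.0 t 1.8
```

```bash
python3 -m jog '[[[0.065,-0.04,-1],[0,0,0],0],[[0.065,-0.04,-1],[0,0,0],0],[[0.065,-0.04,-1],[0,0,0],0]]' | head -2
python3 -m jog '[[[0,0,-0.4],[0,0,0],0],[[0,0,-0.8],[0,0,0],0],[[0,0,-0.8],[0,0,0],0],[[0,0,-0.8],[0,0,0],0]]' 
python3 -m jog '[[[0,0,-0.25],[0,0,0],0],[[0,0,-0.46],[0,0,0],0],[[0,0,-0.46],[0,0,0],0],[[0,0,-0.46],[0,0,0],0],[[0,0,-0.46],[0,0,0],1],[[0,0,-0.46],[0,0,0],1],[[0,0,-0.46],[0,0,0],1],[[0,0,-0.46],[0,0,0],1],[[0,0,-0.46],[0,0,0],1],[[0,0,-0.46],[0,0,0],1]]'
python3 -m jog '[[[0,0,0.5],[0,0,0],1],[[0,0,1],[0,0,0],1],[[0,0,1],[0,0,0],1],[[0,0,1],[0,0,0],1],[[0,0,1],[0,0,0],1]]'
```

```text
clock: 2.1
position: [591.4, 216.5, 123.9]
clock: 2.5
position: [597.9, 218.6, 53.5]
ee_rot: [-0.589, 0.808, -0.001, 0.001]
contact_force: [-0.4, 0.3, 1.7]
gripper_width: 42.8
grasp_force: 0.0
clock: 3.5
position: [598.5, 217.9, 8.1]
ee_rot: [-0.588, 0.809, -0.0, 0.002]
contact_force: [-1.1, 0.4, 6.1]
gripper_width: 18.7
grasp_force: 62.3
clock: 4.0
position: [596.1, 216.5, 104.5]
ee_rot: [-0.587, 0.809, 0.0, -0.001]
contact_force: [0.1, -1.6, -1.7]
gripper_width: 18.2
grasp_force: 61.3
```

```bash
for i in 1 2 3; do python3 -m jog '[[[0.1,-0.4,0],[0,0,-0.07],1],[[0.2,-0.8,0],[0,0,-0.14],1],[[0.21,-0.955,0],[0,0,-0.21],1],[[0.21,-0.955,0],[0,0,-0.232],1],[[0.21,-0.955,0],[0,0,-0.232],1]]' | tail -2; done
python3 -m jog '[[[0,0,-0.2],[0,0,0],1],[[0,0,-0.2],[0,0,0],1],[[0,0,-0.2],[0,0,0],1]]'
python3 - <<'E'
from h import *
go((659.8,-69.9),60,78.9);g=get_image("wrist");cv2.imwrite("pics/w1.png",g["frame"][:,:,::-1])
E
```

```text
gripper_width: 18.2
grasp_force: 61.3
gripper_width: 18.0
grasp_force: 61.3
gripper_width: 18.1
grasp_force: 61.3
clock: 5.8
position: [659.7, -68.8, 84.8]
ee_rot: [0.099, 0.995, -0.0, -0.001]
contact_force: [-0.2, -0.3, -1.2]
gripper_width: 18.3
grasp_force: 61.3
pos [659.7 -68.8  84.8] tool y yaw 78.6 shift [ 0.001 -0.011 -0.248] wz 0.003 (0.3 deg) j6 -1.91 w 18.3 gf 61.3 t 5.8
```

View pics/w1.png

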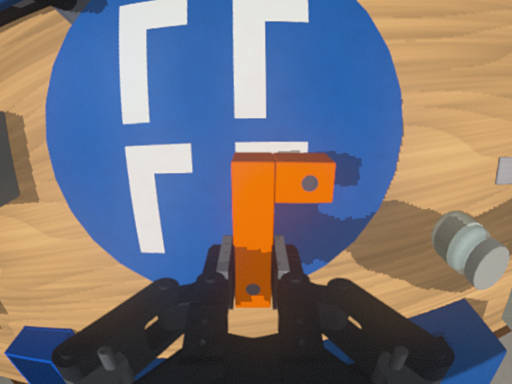

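The wrist view shows the stop at (270,205) held squarely and lined up over outline 1, so I'm lowering it.

```bash
python3 -m jog '[[[0,0,-0.2],[0,0,0],1],[[0,0,-0.36],[0,0,0],1],[[0,0,-0.39],[0,0,0],1],[[0,0,-0.41],[0,0,0],1],[[0,0,-0.43],[0,0,0],1],[[0,0,-0.43],[0,0,0],1]]'
```

```text
clock: 6.45
position: [660.5, -69.5, 43.1]
ee_rot: [0.101, 0.995, 0.0, 0.001]
contact_force: [-0.5, -0.5, -1.6]
gripper_width: 18.3
grasp_force: 61.3
```

```bash
python3 -m jog '[[[0,0,-0.015],[0,0,0],1],[[0,0,-0.03],[0,0,0],1],[[0,0,-0.03],[0,0,0],1],[[0,0,-0.03],[0,0,0],1]]'
```

```text
clock: 6.85
position: [660.7, -69.6, 42.0]
ee_rot: [0.1, 0.995, -0.0, 0.001]
contact_force: [-2.9, 0.4, 7.3]
gripper_width: 18.4
grasp_force: 62.4
```

```bash
python3 -m jog '[[[0,0,0.01],[0,0,0],0],[[0,0,0.01],[0,0,0],0],[[0,0,0.01],[0,0,0],0],[[0,0,0.2],[0,0,0],0],[[0,0,0.6],[0,0,0],0],[[0,0,1],[0,0,0],0],[[0,0,1],[0,0,0],0]]' | tail -2
for i in 1 2 3; do python3 -m jog '[[[-0.3,0.43,0],[0,0,-0.035],0],[[-0.6,0.877,0],[0,0,-0.035],0],[[-0.6,0.877,0],[0,0,-0.035],0],[[-0.6,0.877,0],[0,0,-0.035],0]]' | sed -n 2p; done
python3 - <<'E'
from h import *
g=show();cv2.imwrite("pics/top1.png",g["frame"][:,:,::-1]);go((478.1,193),6,65.9)
E
```

```text
gripper_width: 42.6
grasp_force: 0.0
position: [599.5, 19.3, 139.4]
position: [540.4, 106.3, 139.4]
position: [480.8, 193.7, 139.3]
stop z56 o [648.  -66.2] yaw -12.1 mir False box [46. 83.] n226
stop z22 o [414.  206.5] yaw -116.0 mir False box [44. 47.] n160
pos [481.1 193.  139.3] tool y yaw 65.8 shift [-0.03  -0.    -1.333] wz 0.001 (0.1 deg) j6 -2.69 w 42.8 gf 0.0 t 8.8
```

```bash
python3 -m jog '[[[-0.02,0,-0.5],[0,0,0],0],[[-0.02,0,-0.9],[0,0,0],0],[[-0.02,0,-0.9],[0,0,0],0]]' |sed -n 2p
python3 -m jog '[[[0,0,-0.25],[0,0,0],0],[[0,0,-0.43],[0,0,0],0],[[0,0,-0.43],[0,0,0],0],[[0,0,-0.43],[0,0,0],0],[[0,0,-0.43],[0,0,0],1],[[0,0,-0.43],[0,0,0],1],[[0,0,-0.43],[0,0,0],1],[[0,0,-0.43],[0,0,0],1],[[0,0,-0.43],[0,0,0],1],[[0,0,-0.43],[0,0,0],1]]'
python3 -m jog '[[[0,0,0.5],[0,0,0],1],[[0,0,1],[0,0,-0.07],1],[[0,0,1],[0,0,-0.14],1],[[0,0,1],[0,0,-0.21],1],[[0,0,1],[0,0,-0.28],1],[[0,0,1],[0,0,-0.35],1],[[0,0,1],[0,0,-0.37],1],[[0,0,1],[0,0,-0.37],1]]'
python3 - <<'E'
from bench import *
print(read_state()["joints"].round(2))
E
```

```text
position: [475.8, 189.4, 44.4]
clock: 10.1
position: [479.1, 193.9, 8.2]
ee_rot: [0.209, 0.978, 0.001, 0.001]
contact_force: [-0.7, -2.5, 5.9]
gripper_width: 18.7
grasp_force: 59.7
clock: 10.9
position: [500.7, 141.6, 91.6]
ee_rot: [0.529, 0.847, 0.035, -0.047]
contact_force: [0.3, -0.3, -1.0]
gripper_width: 18.6
grasp_force: 59.1
[ 0.51  0.37 -0.36 -0.16 -0.83 -3.1 ]
```

```bash
cat >> h.py <<'E'
def turn(e,tilt=0,xyz=None):
    """rotvec/120deg & shift to: fingers down with tool y = e+90 (stop +x along azimuth e), then tilted so stop x rises by tilt deg"""
    s=read_state();b=np.radians((e+180)/2)
    T=Ro.from_quat([np.cos(b),np.sin(b),0,0]);er=np.radians(e)
    T=Ro.from_rotvec(np.radians(tilt)*np.array([np.sin(er),-np.cos(er),0]))*T
    r=T*Ro.from_quat(s["ee_rot"]).inv()
    print("turn",(np.degrees(r.as_rotvec())/120).round(3),"shift",((np.array(xyz)-s["position"])/100).round(3) if xyz else "","pos",s["position"].round(1),"j",s["joints"].round(2),"gf %.0f w %.1f t %.1f"%(s["grasp_force"],s["gripper_width"],s["clock"]))
E
python3 - <<'E'
from h import *
turn(-64);turn(20,0,[480,190,150])
E
```

```text
turn [-0.052 -0.02   0.   ] shift  pos [500.7 141.6  91.6] j [ 0.51  0.37 -0.36 -0.16 -0.83 -3.1 ] gf 59 w 18.6 t 10.9
turn [-0.028 -0.055  0.699] shift [-0.207  0.484  0.584] pos [500.7 141.6  91.6] j [ 0.51  0.37 -0.36 -0.16 -0.83 -3.1 ] gf 59 w 18.6 t 10.9
```

```bash
python3 -m jog '[[[-0.2,0.48,0.58],[-0.028,-0.055,0.7],1],[[-0.2,0.48,0.58],[-0.028,-0.055,0.7],1],[[-0.2,0.48,0.58],[-0.028,-0.055,0.7],1],[[-0.2,0.48,0.58],[-0.028,-0.055,0.7],1],[[-0.2,0.48,0.58],[-0.028,-0.055,0.7],1],[[-0.2,0.48,0.58],[-0.028,-0.055,0.7],1],[[-0.2,0.48,0.58],[-0.028,-0.055,0.7],1],[[-0.2,0.48,0.58],[-0.028,-0.055,0.7],1],[[-0.2,0.48,0.58],[-0.028,-0.055,0.7],1],[[-0.2,0.48,0.58],[-0.028,-0.055,0.7],1],[[-0.2,0.48,0.58],[-0.028,-0.055,0.7],1]]' >/dev/null
python3 - <<'E'
from h import *
turn(112,0,[480,190,150]);go()
E
```

```text
turn [-0.     0.001  0.764] shift [-0.001 -0.011  0.002] pos [480.1 191.1 149.8] j [ 0.69  0.28 -0.37  0.   -0.92 -1.91] gf 59 w 18.4 t 12.0
pos [480.1 191.1 149.8] tool y yaw 110.3 shift [0. 0. 0.] wz 0.000 (0.0 deg) j6 -1.91 w 18.4 gf 59.1 t 12.0
```

```bash
python3 -m jog '[[[0,0,0.3],[0,0,0.764],1],[[0,0,0.3],[0,0,0.764],1],[[0,0,0.3],[0,0,0.764],1],[[0,0,0.3],[0,0,0.764],1],[[0,0,0.3],[0,0,0.764],1],[[0,0,0.3],[0,0,0.764],1],[[0,0,0.3],[0,0,0.764],1],[[0,0,0.3],[0,0,0.764],1],[[0,0,0.3],[0,0,0.764],1],[[0,0,0.3],[0,0,0.764],1],[[0,0,0.3],[0,0,0.764],1],[[0,0,0.3],[0,0,0.764],1]]' |sed -n 2,3p
python3 -m jog '[[[0,0,0],[0.695,0.281,0],1],[[0,0,0],[0.695,0.281,0],1],[[0,0,0],[0.695,0.281,0],1],[[0,0,0],[0.695,0.281,0],1],[[0,0,0],[0.695,0.281,0],1],[[0,0,0],[0.695,0.281,0],1],[[0,0,0],[0.695,0.281,0],1],[[0,0,0],[0.695,0.281,0],1],[[0,0,0],[0.695,0.281,0],1],[[0,0,0],[0.695,0.281,0],1],[[0,0,0],[0.695,0.281,0],1],[[0,0,0],[0.695,0.281,0],1],[[0,0,0],[0.695,0.281,0],1]]' |sed -n 2,3p
python3 - <<'E'
from h import *
turn(112,90,[480,190,100]);g=get_image("scene");cv2.imwrite("pics/s2.png",cv2.resize(g["frame"][90:290,180:440,::-1],None,fx=3,fy=3))
E
```

```text
position: [480.5, 190.9, 179.7]
ee_rot: [0.828, -0.561, -0.0, -0.001]
position: [480.9, 190.6, 179.1]
ee_rot: [-0.586, 0.397, 0.586, 0.394]
turn [ 0.002 -0.001  0.   ] shift [-0.009 -0.006 -0.791] pos [480.9 190.6 179.1] j [-0.06  0.75  0.02 -1.26 -1.9   0.78] gf 59 w 18.7 t 14.5
```

View pics/s2.png

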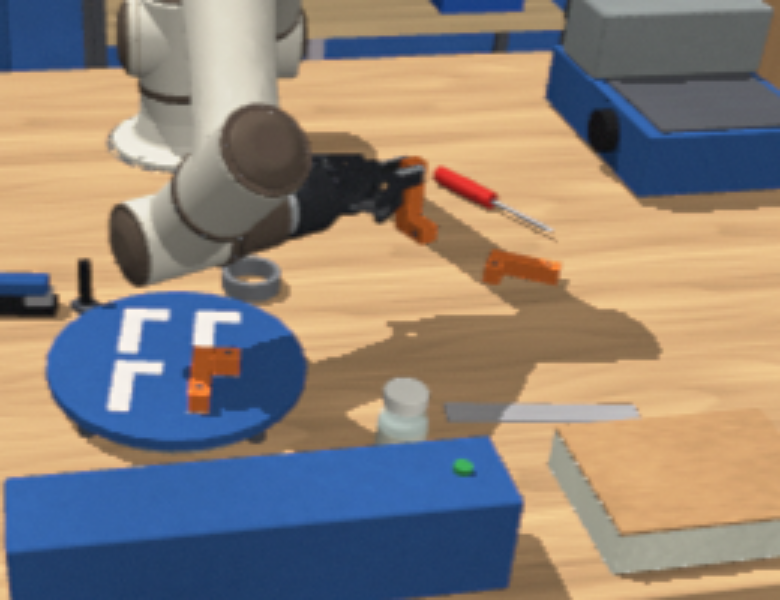

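The stop at (410,195) is held upright in the grip. The wrist would come down over the table here, so I'm moving further left before standing it.

```bash
for i in 1 2 3; do python3 -m jog '[[[0.06,0.35,0],[0,0,0],1],[[0.13,0.7,0],[0,0,0],1],[[0.13,0.7,0],[0,0,0],1],[[0.13,0.7,0],[0,0,0],1]]' | sed -n 2p; done
python3 -m jog '[[[0,0,-0.4],[0,0,0],1],[[0,0,-0.8],[0,0,0],1],[[0,0,-0.98],[0,0,0],1],[[0,0,-0.98],[0,0,0],1],[[0,0,-0.98],[0,0,0],1]]'
python3 - <<'E'
from h import *
turn(112,90,[520,400,72])
E
```

```text
position: [493.0, 261.6, 180.9]
position: [506.1, 330.5, 179.9]
position: [519.3, 399.8, 179.4]
clock: 16.25
position: [520.2, 400.1, 82.3]
ee_rot: [-0.586, 0.396, 0.586, 0.396]
contact_force: [-0.3, -0.2, -0.2]
gripper_width: 18.5
grasp_force: 59.3
turn [-0.    -0.     0.001] shift [-0.002 -0.001 -0.103] pos [520.2 400.1  82.3] j [ 0.22  0.94  0.16 -1.46 -1.68  0.79] gf 59 w 18.5 t 16.2
```

```bash
python3 -m jog '[[[0,0,-0.08],[0,0,0],1],[[0,0,-0.08],[0,0,0],1]]'|sed -n 2,4p; python3 -m jog '[[[0,0,-0.03],[0,0,0],1],[[0,0,-0.03],[0,0,0],1]]'|sed -n 2,4p
```

```text
position: [519.9, 400.7, 74.2]
ee_rot: [0.586, -0.396, -0.586, -0.396]
contact_force: [0.5, -0.3, -0.3]
position: [519.9, 400.8, 73.0]
ee_rot: [-0.586, 0.394, 0.587, 0.396]
contact_force: [0.3, -1.5, 4.1]
```

```bash
python3 -m jog '[[[0,0,0],[0,0,0],0],[[0,0,0],[0,0,0],0],[[0,0,0],[0,0,0],0],[[0.06,-0.15,0],[0,0,0],0],[[0.13,-0.32,0],[0,0,0],0],[[0.2,-0.5,0],[0,0,0],0],[[0.28,-0.7,0],[0,0,0],0],[[0.28,-0.7,0.3],[0,0,0],0],[[0.28,-0.7,0.7],[0,0,0],0],[[0.28,-0.7,1],[0,0,0],0],[[0.28,-0.7,1],[0,0,0],0]]'|sed -n 2,5p
python3 - <<'E'
from h import *
turn(112,0,[505,450,150]);g=get_image("scene");cv2.imwrite("pics/s3.png",cv2.resize(g["frame"][90:290,180:440,::-1],None,fx=3,fy=3));show()
E
```

```text
position: [548.8, 327.5, 173.0]
ee_rot: [0.586, -0.396, -0.585, -0.397]
contact_force: [0.2, -0.8, -0.2]
gripper_width: 42.6
turn [-0.695 -0.279  0.   ] shift [-0.438  1.225 -0.23 ] pos [548.8 327.5 173. ] j [ 0.12  0.82  0.19 -1.41 -1.78  0.64] gf 0 w 42.6 t 17.8
stop z56 o [648.1 -65.7] yaw -11.1 mir False box [45. 83.] n227
stop z82 o [534.5 403. ] yaw 110.2 mir False box [20. 23.] n61
stop z22 o [447.6 352.4] yaw -97.4 mir True box [30. 94.] n174
```

View pics/s3.png

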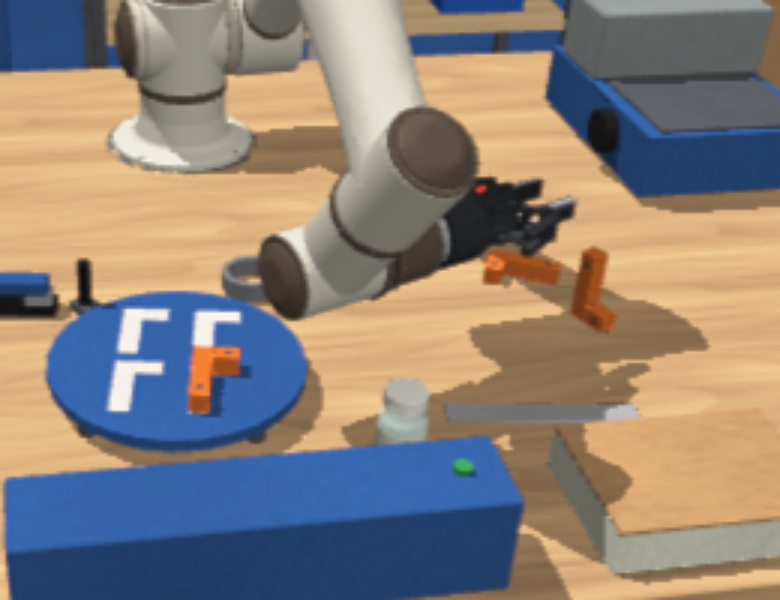

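```bash
python3 -m jog '[[[-0.2,0.5,0.1],[-0.695,-0.28,0],1],[[-0.4,1,0.1],[-0.695,-0.28,0],1],[[-0.4,1,0.1],[-0.695,-0.28,0],1],[[-0.4,1,0.1],[-0.695,-0.28,0],1],[[-0.4,1,0.1],[-0.695,-0.28,0],1],[[-0.4,1,0.1],[-0.695,-0.28,0],1],[[-0.4,1,0.1],[-0.695,-0.28,0],1],[[-0.4,1,0.1],[-0.695,-0.28,0],1],[[-0.4,1,0.1],[-0.695,-0.28,0],1],[[-0.4,1,0.1],[-0.695,-0.28,0],1],[[-0.4,1,0.1],[-0.695,-0.28,0],1],[[-0.4,1,0.1],[-0.695,-0.28,0],1]]'|sed -n 2,5p
python3 - <<'E'
from h import *
turn(112,0,[501,452,65])
E
```

```text
position: [506.1, 430.4, 176.0]
ee_rot: [0.829, -0.559, -0.0, 0.004]
contact_force: [-0.9, -0.6, -1.1]
gripper_width: -0.1
turn [ 0.003 -0.003 -0.   ] shift [-0.051  0.216 -1.11 ] pos [506.1 430.4 176. ] j [ 0.95  0.49  0.04 -0.   -1.13 -0.56] gf 0 w -0.1 t 19.1
```

```bash
python3 -m jog '[[[-0.06,0.3,0],[0,0,0],1],[[-0.06,0.3,-0.5],[0,0,0],1],[[-0.06,0.3,-1],[0,0,0],1],[[-0.06,0.3,-1],[0,0,0],1],[[-0.06,0.3,-1],[0,0,0],1]]'|sed -n 2p
python3 -m jog '[[[0,0,-0.13],[0,0,0],1],[[0,0,-0.13],[0,0,0],1],[[0.04,-0.1,-0.13],[0,0,0],1],[[0.08,-0.2,-0.13],[0,0,0],1],[[0.12,-0.3,-0.13],[0,0,0],1],[[0.15,-0.38,-0.13],[0,0,0],1],[[0.18,-0.46,-0.13],[0,0,0],1],[[0.21,-0.54,-0.13],[0,0,0],1],[[0.24,-0.62,-0.13],[0,0,0],1],[[0.27,-0.7,-0.13],[0,0,0],1],[[0.3,-0.76,-0.13],[0,0,0],1],[[0.3,-0.76,-0.13],[0,0,0],1],[[0.3,-0.76,0.3],[0,0,0],1],[[0.2,-0.5,0.8],[0,0,0],1],[[0.2,-0.5,0.8],[0,0,0],1]]'|sed -n 2,4p
python3 - <<'E'
from h import *
show();go()
E
```

```text
position: [502.6, 459.0, 79.2]
position: [523.8, 415.0, 167.4]
ee_rot: [0.829, -0.559, 0.001, -0.007]
contact_force: [0.3, -0.0, 0.0]
stop z57 o [648. -66.] yaw -11.6 mir False box [46. 83.] n226
stop z22 o [541.8 348.5] yaw -68.1 mir False box [48. 84.] n244
stop z22 o [425.7 360.7] yaw 59.8 mir True box [47. 86.] n254
pos [522.9 414.2 165.7] tool y yaw -158.0 shift [0. 0. 0.] wz 0.000 (0.0 deg) j6 -0.53 w -0.0 gf 0.0 t 21.1
```

```bash
python3 -m jog '[[[0.26,-0.43,0],[0,0,0],0],[[0.26,-0.84,0],[0,0,0],0],[[0.26,-0.84,-0.5],[0,0,0],0],[[0.26,-0.84,-0.8],[0,0,0],0],[[0.26,-0.84,-0.8],[0,0,0],0],[[0.26,-0.84,-0.8],[0,0,0],0]]' >/dev/null; python3 -c "
from h import *
go((549.3,329.9),6,21.9)"
```

```text
pos [547.7 326.7  80. ] tool y yaw -158.1 shift [ 0.016  0.032 -0.74 ] wz 0.000 (0.0 deg) j6 -0.41 w 42.5 gf 0.0 t 21.7
```

```bash
python3 -m jog '[[[0.01,0.02,-0.4],[0,0,0],0],[[0.01,0.02,-0.73],[0,0,0],0],[[0.01,0.02,-0.73],[0,0,0],0],[[0.01,0.02,-0.73],[0,0,0],0],[[0.01,0.02,-0.73],[0,0,0],1],[[0.01,0.02,-0.73],[0,0,0],1],[[0.01,0.02,-0.73],[0,0,0],1],[[0.01,0.02,-0.73],[0,0,0],1],[[0.01,0.02,-0.73],[0,0,0],1],[[0.01,0.02,-0.73],[0,0,0],1],[[0.01,0.02,-0.3],[0,0,0],1],[[0.01,0.02,0.2],[0,0,0],1],[[0.01,0.02,0.2],[0,0,0],1]]'|sed -n 2,6p
for i in 1 2 3 4; do python3 -m jog '[[[0.03,-0.4,0],[0,0,0.06],1],[[0.055,-0.8,0],[0,0,0.119],1],[[0.055,-0.957,0],[0,0,0.119],1],[[0.055,-0.957,0],[0,0,0.119],1]]' | tail -1; done
python3 -c "
from h import *
go((571.1,-52.8),44,78.9)"
```

```text
position: [552.9, 332.1, 109.7]
ee_rot: [0.829, -0.559, 0.002, -0.008]
contact_force: [0.8, 0.2, -1.4]
gripper_width: 17.6
grasp_force: 62.1
grasp_force: 61.9
grasp_force: 61.9
grasp_force: 62.0
grasp_force: 62.0
pos [571.1 -54.4 100.4] tool y yaw -101.3 shift [ 0.     0.016 -0.564] wz 0.001 (0.2 deg) j6 1.19 w 18.6 gf 62.0 t 24.6
```

```bash
python3 -m jog '[[[0,0.01,-0.3],[0,0,0],1],[[0,0.01,-0.5],[0,0,0],1],[[0,0.01,-0.56],[0,0,0],1],[[0,0.01,-0.56],[0,0,0],1],[[0,0.01,-0.56],[0,0,0],1]]'|sed -n 2,6p
python3 -c "
from h import *
go((571.1,-52.8),42,78.9)"
python3 -m jog '[[[0,0,-0.015],[0,0,0],1],[[0,0,-0.03],[0,0,0],1],[[0,0,-0.03],[0,0,0],1]]'|sed -n 2,6p
```

```text
position: [571.4, -51.5, 44.9]
ee_rot: [0.995, -0.096, -0.0, -0.0]
contact_force: [-0.4, 0.9, -0.2]
gripper_width: 17.9
grasp_force: 62.0
pos [571.4 -51.5  44.9] tool y yaw -101.0 shift [-0.003 -0.013 -0.029] wz -0.001 (-0.1 deg) j6 1.19 w 17.9 gf 62.0 t 25.1
position: [571.5, -51.7, 44.5]
ee_rot: [0.995, -0.096, 0.0, -0.0]
contact_force: [-5.8, 4.1, 14.2]
gripper_width: 18.1
grasp_force: 64.0
```

```bash
python3 -m jog '[[[0,0,0.02],[0,0,0],0],[[0,0,0.02],[0,0,0],0],[[0,0,0.02],[0,0,0],0],[[0,0,0.02],[0,0,0],0],[[0,0,0.3],[0,0,0],0],[[0,0,0.7],[0,0,0],0],[[0,0,1],[0,0,0],0],[[0,0,1],[0,0,0],0]]' | tail -2
for i in 1 2 ; do python3 -m jog '[[[-0.25,0.5,0],[0,0,0],0],[[-0.5,1,0],[0,0,0],0],[[-0.5,1,0],[0,0,0],0],[[-0.5,1,0],[0,0,0],0]]' | sed -n 2p; done
python3 - <<'E'
from h import *
g=show();cv2.imwrite("pics/top2.png",cv2.resize(g["frame"][100:280,80:340,::-1],None,fx=3,fy=3));go(yaw=150)
E
```

```text
gripper_width: 42.8
grasp_force: 0.0
position: [519.6, 48.2, 140.9]
position: [470.5, 147.6, 141.1]
stop z57 o [647.8 -66. ] yaw -11.6 mir False box [46. 82.] n223
stop z57 o [550.4 -47. ] yaw -11.6 mir False box [45. 81.] n221
pos [470.9 146.8 141.1] tool y yaw -101.0 shift [0. 0. 0.] wz 0.592 (71.0 deg) j6 0.75 w 42.8 gf 0.0 t 27.1
```

View pics/top2.png

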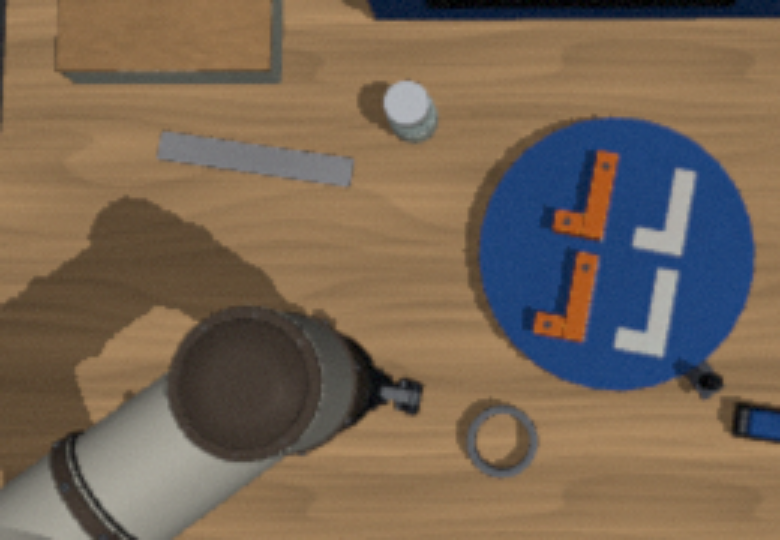

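The two stops at (580,190) and (565,300) cover their outlines, with no white showing. The arm hides the third, so I'm checking it with the scene camera.

Run:
```python
from h import *
g=get_image("scene")
for q in stops(g):print(q)
```

```text
(np.float64(20.819883310903855), array([432.02035539, 360.50262427]), np.float64(59.58769226074218), np.True_, array([57.25250244, 82.69416809]), 119)
(np.float64(55.34415639799985), array([608.769272, -59.029391]), np.float64(-12.880020141601555), np.False_, array([ 45.08110046, 195.67982483]), 265)
```

```bash
for i in 1 2 3; do python3 -m jog '[[[-0.1,0.4,0],[0,0,-0.305],0],[[-0.1,0.8,0],[0,0,-0.305],0],[[-0.1,0.8,0],[0,0,-0.305],0],[[-0.1,0.8,0],[0,0,-0.305],0],[[-0.1,0.8,0],[0,0,-0.305],0],[[-0.1,0.8,0],[0,0,-0.305],0]]' | sed -n 2p; done
python3 -c "
from h import *
go((441.3,386.6),7,149.3);show()"
```

```text
position: [461.5, 225.7, 141.0]
position: [451.3, 306.1, 141.1]
position: [441.2, 386.4, 141.2]
pos [441.2 386.4 141.2] tool y yaw 149.2 shift [ 1.000e-03  2.000e-03 -1.342e+00] wz 0.001 (0.1 deg) j6 -1.53 w 42.8 gf 0.0 t 28.9
stop z56 o [648.1 -66. ] yaw -11.6 mir False box [46. 83.] n225
stop z57 o [550.5 -46.9] yaw -10.9 mir False box [45. 81.] n222
stop z22 o [426.7 360.8] yaw 58.8 mir True box [48. 84.] n249
```

Same sequence: grip, lift, turn to e=112, tilt.

```bash
python3 -m jog '[[[0,0,-0.5],[0,0,0],0],[[0,0,-0.9],[0,0,0],0],[[0,0,-0.9],[0,0,0],0]]' |sed -n 2p
python3 -m jog '[[[0,0,-0.3],[0,0,0],0],[[0,0,-0.44],[0,0,0],0],[[0,0,-0.44],[0,0,0],0],[[0,0,-0.44],[0,0,0],0],[[0,0,-0.44],[0,0,0],1],[[0,0,-0.44],[0,0,0],1],[[0,0,-0.44],[0,0,0],1],[[0,0,-0.44],[0,0,0],1],[[0,0,-0.44],[0,0,0],1],[[0,0,-0.44],[0,0,0],1]]'|sed -n 2,6p
python3 -m jog '[[[0,0,0.5],[0,0,0],1],[[0,0,1],[0,0,0.44],1],[[0,0,1],[0,0,0.44],1],[[0,0,1],[0,0,0.44],1],[[0,0,1],[0,0,0.44],1],[[0,0,1],[0,0,0.44],1],[[0,0,1],[0,0,0.44],1],[[0,0,1],[0,0,0.44],1],[[0,0,1],[0,0,0.44],1]]'|sed -n 2,6p
python3 -c "
from h import *
turn(112,0,[520,400,180])"
```

```text
position: [438.2, 382.9, 46.1]
position: [441.4, 387.9, 9.3]
ee_rot: [-0.494, 0.869, 0.001, 0.002]
contact_force: [-0.7, -1.5, 5.5]
gripper_width: 18.5
grasp_force: 61.7
position: [440.4, 386.8, 107.4]
ee_rot: [0.828, -0.56, -0.001, -0.0]
contact_force: [1.0, -0.2, 0.0]
gripper_width: 18.5
grasp_force: 60.7
turn [-0.001 -0.001  0.001] shift [0.796 0.132 0.726] pos [440.4 386.8 107.4] j [ 1.    0.44 -0.25 -0.   -0.88 -0.61] gf 61 w 18.5 t 31.1
```

```bash
python3 -m jog '[[[0.2,0.03,0.3],[0,0,0],1],[[0.5,0.08,0.7],[0.695,0.281,0],1],[[0.8,0.13,0.73],[0.695,0.281,0],1],[[0.8,0.13,0.73],[0.695,0.281,0],1],[[0.8,0.13,0.73],[0.695,0.281,0],1],[[0.8,0.13,0.73],[0.695,0.281,0],1],[[0.8,0.13,0.73],[0.695,0.281,0],1],[[0.8,0.13,0.73],[0.695,0.281,0],1],[[0.8,0.13,0.73],[0.695,0.281,0],1],[[0.8,0.13,0.73],[0.695,0.281,0],1],[[0.8,0.13,0.73],[0.695,0.281,0],1],[[0.8,0.13,0.73],[0.695,0.281,0],1],[[0.8,0.13,0.73],[0.695,0.281,0],1],[[0.8,0.13,0.73],[0.695,0.281,0],1],[[0.8,0.13,0.73],[0.695,0.281,0],1]]'|sed -n 2,6p
python3 -m jog '[[[0,0,-0.4],[0,0,0],1],[[0,0,-0.8],[0,0,0],1],[[0,0,-0.98],[0,0,0],1],[[0,0,-0.98],[0,0,0],1],[[0,0,-0.98],[0,0,0],1]]'|sed -n 2,6p
python3 -c "
from h import *
turn(112,90,[520,400,73])"
```

```text
position: [520.7, 400.5, 181.8]
ee_rot: [0.587, -0.395, -0.586, -0.395]
contact_force: [-0.5, -0.6, -1.3]
gripper_width: 18.5
grasp_force: 60.9
position: [521.0, 400.5, 84.0]
ee_rot: [0.587, -0.394, -0.586, -0.396]
contact_force: [0.8, -0.2, -1.3]
gripper_width: 18.3
grasp_force: 60.9
turn [-0.001  0.001 -0.001] shift [-0.01  -0.005 -0.11 ] pos [521.  400.5  84. ] j [ 0.22  0.94  0.16 -1.46 -1.69  0.79] gf 61 w 18.3 t 33.1
```

```bash
python3 -m jog '[[[0,0,-0.09],[0,0,0],1],[[0,0,-0.09],[0,0,0],1]]'|sed -n 2,4p; python3 -m jog '[[[0,0,-0.02],[0,0,0],1],[[0,0,-0.02],[0,0,0],1]]'|sed -n 2,4p
```

```text
position: [520.8, 400.0, 74.1]
ee_rot: [0.586, -0.395, -0.586, -0.395]
contact_force: [-0.3, -0.7, -2.2]
position: [520.9, 400.0, 72.7]
ee_rot: [-0.586, 0.394, 0.587, 0.396]
contact_force: [0.3, -0.6, 1.2]
```

Touching the bench. Now lowering 1 mm more, releasing, retreating and untilting over to the far side.

```bash
python3 -m jog '[[[0,0,-0.01],[0,0,0],1],[[0,0,-0.01],[0,0,0],1]]'|sed -n 2,4p
python3 -m jog '[[[0,0,0],[0,0,0],0],[[0,0,0],[0,0,0],0],[[0,0,0],[0,0,0],0],[[0.06,-0.15,0],[0,0,0],0],[[0.13,-0.32,0],[0,0,0],0],[[0.2,-0.5,0],[0,0,0],0],[[0.28,-0.7,0],[0,0,0],0],[[0.28,-0.7,0.3],[0,0,0],0],[[0.28,-0.7,0.7],[0,0,0],0],[[0.28,-0.7,1],[0,0,0],0],[[0.28,-0.7,1],[0,0,0],0]]'|sed -n 2,5p
python3 -c "
from h import *
show();turn(112,0,[501,452,65])"
```

```text
position: [520.9, 400.0, 72.6]
ee_rot: [-0.586, 0.393, 0.587, 0.396]
contact_force: [0.1, -1.5, 6.2]
position: [549.7, 326.7, 172.9]
ee_rot: [0.587, -0.395, -0.585, -0.397]
contact_force: [-0.0, -0.3, -1.0]
gripper_width: 42.9
stop z56 o [648.2 -65.8] yaw -11.1 mir False box [45. 82.] n224
stop z56 o [550.5 -46.9] yaw -10.9 mir False box [45. 81.] n224
stop z83 o [507.9 401.6] yaw -142.7 mir False box [28. 39.] n61
turn [-0.695 -0.281  0.001] shift [-0.481  1.252 -1.056] pos [549.1 326.8 170.6] j [ 0.11  0.82  0.19 -1.41 -1.79  0.64] gf 0 w 42.8 t 34.9
```

Standing (top at z 83). Going over and pushing as before.

```bash
python3 -m jog '[[[-0.2,0.5,0.1],[-0.695,-0.28,0],1],[[-0.4,1,0.1],[-0.695,-0.28,0],1],[[-0.4,1,0.1],[-0.695,-0.28,0],1],[[-0.4,1,0.1],[-0.695,-0.28,0],1],[[-0.4,1,0.1],[-0.695,-0.28,0],1],[[-0.4,1,0.1],[-0.695,-0.28,0],1],[[-0.4,1,0.1],[-0.695,-0.28,0],1],[[-0.4,1,0.1],[-0.695,-0.28,0],1],[[-0.4,1,0.1],[-0.695,-0.28,0],1],[[-0.4,1,0.1],[-0.695,-0.28,0],1],[[-0.4,1,0.1],[-0.695,-0.28,0],1],[[-0.4,1,0.1],[-0.695,-0.28,0],1]]'|sed -n 2p
python3 -m jog '[[[-0.06,0.3,0],[0,0,0],1],[[-0.06,0.3,-0.5],[0,0,0],1],[[-0.06,0.3,-1],[0,0,0],1],[[-0.06,0.3,-1],[0,0,0],1],[[-0.06,0.3,-1],[0,0,0],1]]'|sed -n 2p
python3 -m jog '[[[0,0,-0.13],[0,0,0],1],[[0,0,-0.13],[0,0,0],1],[[0.04,-0.1,-0.13],[0,0,0],1],[[0.08,-0.2,-0.13],[0,0,0],1],[[0.12,-0.3,-0.13],[0,0,0],1],[[0.15,-0.38,-0.13],[0,0,0],1],[[0.18,-0.46,-0.13],[0,0,0],1],[[0.21,-0.54,-0.13],[0,0,0],1],[[0.24,-0.62,-0.13],[0,0,0],1],[[0.27,-0.7,-0.13],[0,0,0],1],[[0.3,-0.76,-0.13],[0,0,0],1],[[0.3,-0.76,-0.13],[0,0,0],1],[[0.3,-0.76,0.3],[0,0,0],1],[[0.2,-0.5,0.8],[0,0,0],1],[[0.2,-0.5,0.8],[0,0,0],1]]'|sed -n 2,4p
python3 - <<'E'
from h import *
show();go()
E
```

```text
position: [507.3, 428.9, 175.9]
position: [503.7, 457.9, 79.1]
position: [524.8, 414.1, 167.4]
ee_rot: [0.829, -0.559, 0.0, -0.006]
contact_force: [-0.5, -0.2, 0.7]
stop z57 o [648.1 -66. ] yaw -11.6 mir False box [46. 83.] n226
stop z56 o [550.3 -47.3] yaw -11.6 mir False box [45. 81.] n227
stop z23 o [542.3 347.6] yaw -68.1 mir False box [47. 85.] n243
pos [523.9 413.5 165.7] tool y yaw -157.9 shift [0. 0. 0.] wz 0.000 (0.0 deg) j6 -0.52 w -0.2 gf 0.0 t 38.1
```

```bash
python3 -m jog '[[[0.26,-0.43,0],[0,0,0],0],[[0.26,-0.84,0],[0,0,0],0],[[0.26,-0.84,-0.5],[0,0,0],0],[[0.26,-0.84,-0.8],[0,0,0],0],[[0.26,-0.84,-0.8],[0,0,0],0],[[0.26,-0.84,-0.8],[0,0,0],0]]' >/dev/null
python3 -m jog '[[[0.01,0.02,-0.4],[0,0,0],0],[[0.01,0.02,-0.73],[0,0,0],0],[[0.01,0.02,-0.73],[0,0,0],0],[[0.01,0.02,-0.73],[0,0,0],0],[[0.01,0.02,-0.73],[0,0,0],1],[[0.01,0.02,-0.73],[0,0,0],1],[[0.01,0.02,-0.73],[0,0,0],1],[[0.01,0.02,-0.73],[0,0,0],1],[[0.01,0.02,-0.73],[0,0,0],1],[[0.01,0.02,-0.73],[0,0,0],1]]'|sed -n 2,6p
python3 -m jog '[[[0,0,0.5],[0,0,0],1],[[0,0,1],[0,0,0],1],[[0,0,1.0],[0,0,0],1],[[0,0,1.0],[0,0,0],1]]'|sed -n 2,6p
for i in 1 2 3 4 5; do python3 -m jog '[[[0.015,-0.4,0],[0,0,0.05],1],[[0.015,-0.8,0],[0,0,0.0952],1],[[0.015,-0.915,0],[0,0,0.0952],1],[[0.015,-0.915,0],[0,0,0.0952],1]]' | tail -1; done
python3 -c "
from h import *
go((556.8,-129.0),45,78.9)"
```

```text
position: [551.2, 329.4, 10.6]
ee_rot: [0.829, -0.559, -0.001, -0.003]
contact_force: [-0.3, 1.0, 6.3]
gripper_width: 18.2
grasp_force: 62.9
position: [550.0, 328.6, 110.0]
ee_rot: [0.828, -0.56, -0.001, -0.002]
contact_force: [0.3, -0.6, -2.8]
gripper_width: 18.7
grasp_force: 61.9
grasp_force: 61.9
grasp_force: 61.9
grasp_force: 61.9
grasp_force: 61.9
grasp_force: 61.9
pos [ 557.7 -129.4  107.2] tool y yaw -101.1 shift [-0.009  0.004 -0.622] wz 0.000 (0.0 deg) j6 1.32 w 17.8 gf 61.9 t 42.1
```

```bash
python3 -m jog '[[[-0.01,0,-0.3],[0,0,0],1],[[-0.01,0,-0.5],[0,0,0],1],[[-0.01,0,-0.6],[0,0,0],1],[[-0.01,0,-0.61],[0,0,0],1],[[-0.01,0,-0.61],[0,0,0],1]]'|sed -n 2,6p
python3 -m jog '[[[0,0,-0.015],[0,0,0],1],[[0,0,-0.02],[0,0,0],1],[[0,0,-0.02],[0,0,0],1]]'|sed -n 2,6p
```

```text
position: [556.9, -128.6, 46.9]
ee_rot: [0.995, -0.095, -0.001, 0.001]
contact_force: [-0.3, 0.1, -1.2]
gripper_width: 17.9
grasp_force: 61.9
position: [556.3, -129.5, 44.9]
ee_rot: [0.995, -0.096, -0.001, 0.001]
contact_force: [1.3, -0.1, -0.9]
gripper_width: 17.8
grasp_force: 61.9
```

```bash
python3 -m jog '[[[0,0,-0.01],[0,0,0],1],[[0,0,-0.01],[0,0,0],1],[[0,0,-0.02],[0,0,0],1],[[0,0,-0.02],[0,0,0],1]]'|sed -n 2,6p
```

```text
position: [556.6, -129.8, 44.5]
ee_rot: [0.995, -0.095, -0.0, 0.001]
contact_force: [-3.1, 0.5, 10.3]
gripper_width: 18.1
grasp_force: 63.4
```

```bash
python3 -m jog '[[[0,0,0.01],[0,0,0],0],[[0,0,0.01],[0,0,0],0],[[0,0,0.01],[0,0,0],0],[[0,0,0.01],[0,0,0],0],[[0,0,0.3],[0,0,0],0],[[0,0,0.7],[0,0,0],0],[[0,0,1],[0,0,0],0],[[0,0,1],[0,0,0],0]]' | tail -2
python3 -m jog '[[[-0.4,0,0],[0,0,0],0],[[-0.95,0,0],[0,0,0],0],[[-0.95,0,0],[0,0,0],0],[[-0.95,0,0],[0,0,0],0]]' | sed -n 2p
python3 - <<'E'
from h import *
g=show();cv2.imwrite("pics/top3.png",cv2.resize(g["frame"][120:260,220:420,::-1],None,fx=3.5,fy=3.5));go((470,-168.2),80);print(read_state()["joints"].round(2))
E
```

```text
gripper_width: 43.1
grasp_force: 0.0
position: [459.6, -129.6, 142.2]
stop z57 o [648.1 -66. ] yaw -11.6 mir False box [46. 83.] n225
stop z57 o [549.8 -47.6] yaw -10.3 mir False box [45. 82.] n225
stop z56 o [ 543.8 -108.8] yaw 146.6 mir False box [38. 80.] n161
pos [ 461.4 -129.6  142.5] tool y yaw -101.0 shift [ 0.086 -0.386 -0.625] wz 0.000 (0.0 deg) j6 1.31 w 42.9 gf 0.0 t 44.6
[ 0.07  0.23 -0.47  0.   -0.88  1.31]
```

View pics/top3.png

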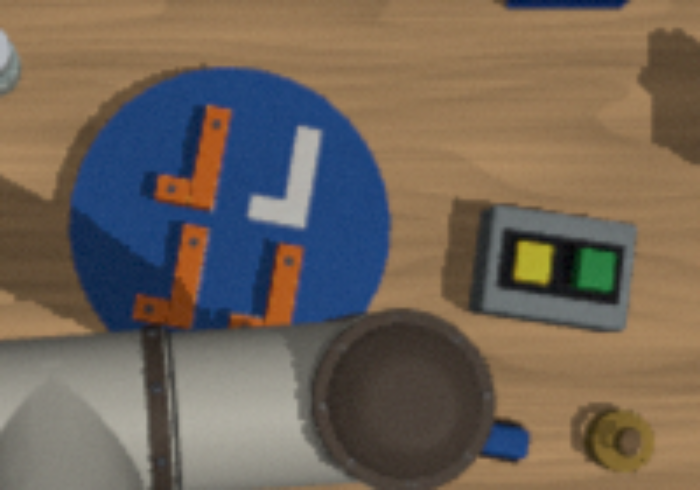

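The third stop, at (285,290), sits on outline 4, partly hidden by the arm, and no white shows around it. Next I pinch the post.

```bash
python3 -m jog '[[[0.09,-0.39,0],[0,0,-0.6],0],[[0.09,-0.39,0],[0,0,-0.6],0],[[0.09,-0.39,0],[0,0,-0.6],0],[[0.09,-0.39,0],[0,0,-0.6],0],[[0.09,-0.39,0],[0,0,-0.6],0],[[0.09,-0.39,0],[0,0,-0.6],0],[[0.09,-0.39,0],[0,0,-0.6],0],[[0.09,-0.39,0],[0,0,-0.6],0],[[0.09,-0.39,0],[0,0,-0.6],0]]' >/dev/null
python3 -m jog '[[[0,0,0],[0,0,-0.525],0],[[0,0,0],[0,0,-0.525],0],[[0,0,0],[0,0,-0.525],0],[[0,0,0],[0,0,-0.525],0],[[0,0,0],[0,0,-0.525],0],[[0,0,0],[0,0,-0.525],0],[[0,0,0],[0,0,-0.525],0],[[0,0,0],[0,0,-0.525],0]]' >/dev/null
python3 - <<'E'
from h import *
go((470,-168.2),54,124);print(read_state()["joints"].round(2))
c=np.array([596.3,-83.8]);p0=np.array([470,-168.2])-c
for a in np.arange(3,49,3):
    r=np.radians(a);p=np.array([[np.cos(r),-np.sin(r)],[np.sin(r),np.cos(r)]])@p0;print(a,((p-p0)/100).round(3),round(a/120,3))
E
```

```text
pos [ 472.  -168.6  142.1] tool y yaw 123.8 shift [-0.02   0.004 -0.881] wz 0.001 (0.2 deg) j6 -0.96 w 42.7 gf 0.0 t 46.3
[-0.02  0.26 -0.42 -0.   -0.89 -0.96]
3 [ 0.046 -0.065] 0.025
6 [ 0.095 -0.127] 0.05
9 [ 0.148 -0.187] 0.075
12 [ 0.203 -0.244] 0.1
15 [ 0.261 -0.298] 0.125
18 [ 0.323 -0.349] 0.15
21 [ 0.386 -0.397] 0.175
24 [ 0.452 -0.441] 0.2
27 [ 0.521 -0.481] 0.225
30 [ 0.591 -0.518] 0.25
33 [ 0.663 -0.552] 0.275
36 [ 0.737 -0.581] 0.3
39 [ 0.813 -0.607] 0.325
42 [ 0.889 -0.628] 0.35
45 [ 0.967 -0.646] 0.375
48 [ 1.045 -0.659] 0.4
```

Descend and pinch, then follow the arc slowly, 3° a row or less.

```bash
python3 -m jog '[[[-0.01,0,-0.4],[0,0,0],0],[[-0.01,0,-0.75],[0,0,0],0],[[-0.01,0,-0.88],[0,0,0],0],[[-0.01,0,-0.88],[0,0,0],0],[[-0.01,0,-0.88],[0,0,0],1],[[-0.01,0,-0.88],[0,0,0],1],[[-0.01,0,-0.88],[0,0,0],1],[[-0.01,0,-0.88],[0,0,0],1],[[-0.01,0,-0.88],[0,0,0],1],[[-0.01,0,-0.88],[0,0,0],1]]'
```

```text
clock: 47.3
position: [470.8, -168.5, 55.5]
ee_rot: [-0.293, 0.956, 0.0, 0.003]
contact_force: [2.8, 0.5, 3.1]
gripper_width: 14.0
grasp_force: 59.0
```

```bash
python3 -m jog '[[[0.023,-0.033,0],[0,0,0.0125],1],[[0.046,-0.065,0],[0,0,0.025],1],[[0.07,-0.096,0],[0,0,0.0375],1],[[0.095,-0.127,0],[0,0,0.05],1],[[0.121,-0.157,0],[0,0,0.0625],1],[[0.148,-0.187,0],[0,0,0.075],1],[[0.175,-0.215,0],[0,0,0.0875],1],[[0.203,-0.244,0],[0,0,0.1],1],[[0.232,-0.271,0],[0,0,0.1125],1],[[0.261,-0.298,0],[0,0,0.125],1],[[0.292,-0.324,0],[0,0,0.1375],1],[[0.323,-0.349,0],[0,0,0.15],1],[[0.354,-0.373,0],[0,0,0.1625],1],[[0.386,-0.397,0],[0,0,0.175],1],[[0.419,-0.419,0],[0,0,0.1875],1],[[0.452,-0.441,0],[0,0,0.2],1],[[0.486,-0.461,0],[0,0,0.2125],1],[[0.521,-0.481,0],[0,0,0.225],1]]'
python3 - <<'E'
import numpy as np
c=np.array([596.3,-83.8]);p0=np.array([470,-168.2])-c
f=lambda a:np.array([[np.cos(a),-np.sin(a)],[np.sin(a),np.cos(a)]])@p0
for a in np.arange(28.5,47,1.5):print(a,((f(np.radians(a))-f(np.radians(27)))/100).round(3),round((a-27)/120,4))
E
```

```text
clock: 49.1
position: [522.8, -216.7, 55.5]
ee_rot: [-0.509, 0.861, 0.0, 0.002]
contact_force: [2.6, 1.2, 5.6]
gripper_width: 14.3
grasp_force: 59.3
28.5 [ 0.035 -0.019] 0.0125
30.0 [ 0.07  -0.037] 0.025
31.5 [ 0.106 -0.054] 0.0375
33.0 [ 0.143 -0.07 ] 0.05
34.5 [ 0.179 -0.086] 0.0625
36.0 [ 0.216 -0.1  ] 0.075
37.5 [ 0.254 -0.113] 0.0875
39.0 [ 0.292 -0.125] 0.1
40.5 [ 0.33  -0.137] 0.1125
42.0 [ 0.368 -0.147] 0.125
43.5 [ 0.407 -0.156] 0.1375
45.0 [ 0.446 -0.164] 0.15
46.5 [ 0.485 -0.172] 0.1625
```

```bash
python3 -m jog '[[[0.035,-0.019,0],[0,0,0.0125],1],[[0.07,-0.037,0],[0,0,0.025],1],[[0.106,-0.054,0],[0,0,0.0375],1],[[0.143,-0.07,0],[0,0,0.05],1],[[0.179,-0.086,0],[0,0,0.0625],1],[[0.216,-0.1,0],[0,0,0.075],1],[[0.254,-0.113,0],[0,0,0.0875],1],[[0.292,-0.125,0],[0,0,0.1],1],[[0.33,-0.137,0],[0,0,0.1125],1],[[0.368,-0.147,0],[0,0,0.125],1],[[0.407,-0.156,0],[0,0,0.1375],1],[[0.446,-0.164,0],[0,0,0.15],1],[[0.446,-0.164,0],[0,0,0.15],1],[[0.446,-0.164,0],[0,0,0.15],1]]'
python3 -m jog '[[[0,0,0],[0,0,0],0.3],[[0,0,0],[0,0,0],0.2],[[0,0,0],[0,0,0],0],[[0,0,0],[0,0,0],0],[[0,0,0],[0,0,0],0],[[0,0,0.3],[0,0,0],0],[[0,0,0.7],[0,0,0],0],[[0,0,1],[0,0,0],0],[[0,0,1],[0,0,0],0]]' | sed -n 2,4p
python3 -m jog '[[[0,-0.5,0],[0,0,0],1],[[0,-1,0],[0,0,0],1],[[0,-1,0],[0,0,0],1],[[0,-1,0],[0,0,0],1]]' |sed -n 2p
python3 - <<'E'
from h import *
g=show();H=hsv(g);W=world(g);cv2.imwrite("pics/top4.png",cv2.resize(g["frame"][120:260,220:420,::-1],None,fx=3.5,fy=3.5))
m=(H[...,2]<60)&(W[...,2]>70)&(W[...,2]<95)&(abs(W[...,0]-567)<50)&(abs(W[...,1]+233)<40)
p=W[m].mean(0);print("post",p,m.sum(),"table yaw",np.degrees(np.arctan2(p[1]+83.8,p[0]-596.3))+135)
m=(H[...,1]<60)&(H[...,2]>140)&(abs(W[...,2]-34)<8)
for b in blobs(m,60):
    v,u=np.nonzero(b);o,a,mi,s=ell(cast(g,np.c_[u,v],34));print("outl",o.round(1),round(a,1),mi,s.round())
go((554.9,-376.9),80)
E
```

```text
clock: 50.5
position: [566.8, -233.0, 55.5]
ee_rot: [-0.637, 0.771, 0.001, 0.001]
contact_force: [1.7, 4.2, 8.2]
gripper_width: 14.1
grasp_force: 59.7
position: [568.6, -233.9, 159.8]
ee_rot: [-0.637, 0.771, -0.003, 0.003]
contact_force: [0.8, -0.8, 0.7]
position: [564.7, -334.0, 152.9]
stop z57 o [621.2 -34. ] yaw 33.2 mir False box [46. 83.] n234
stop z56 o [ 580.8 -155.4] yaw 32.8 mir False box [48. 82.] n238
stop z56 o [538.5 -89.2] yaw 33.2 mir False box [46. 82.] n236
post [nan nan nan] 0 table yaw nan
outl [ 618.1 -109.2] -53.1 False [21. 38.]
pos [ 565.  -333.   153.2] tool y yaw 169.0 shift [-0.101 -0.439 -0.732] wz 0.000 (0.0 deg) j6 0.10 w 0.3 gf 0.0 t 51.9<stdin>:4: RuntimeWarning: Mean of empty slice.
  ret = um.true_divide(
```

View pics/top4.png

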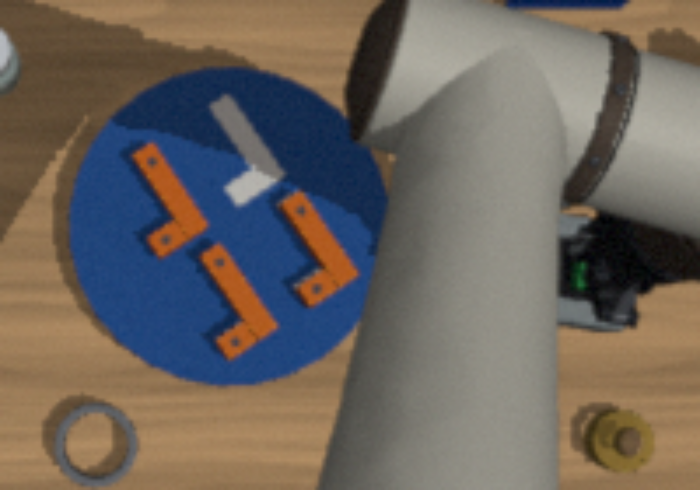

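All three stops turned with the table and sit square, with no white showing under them at (170,200), (237,300) and (320,250). Now the green key.

```bash
python3 -m jog '[[[-0.1,-0.44,0],[0,0,0],1],[[-0.1,-0.44,0],[0,0,0],1],[[-0.1,-0.44,-0.4],[0,0,0],1],[[-0.1,-0.44,-0.75],[0,0,0],1],[[-0.1,-0.44,-0.8],[0,0,0],1],[[-0.1,-0.44,-0.8],[0,0,0],1]]' |sed -n 2,4p
python3 -m jog '[[[0,0,-0.06],[0,0,0],1],[[0,0,-0.1],[0,0,0],1],[[0,0,-0.13],[0,0,0],1],[[0,0,-0.16],[0,0,0],1],[[0,0,-0.18],[0,0,0],1],[[0,0,-0.18],[0,0,0],1]]' |sed -n 2,4p
```

```text
position: [555.6, -375.9, 73.7]
ee_rot: [-0.637, 0.771, 0.002, -0.001]
contact_force: [0.6, 0.2, 1.5]
position: [555.6, -377.0, 56.1]
ee_rot: [-0.636, 0.772, 0.002, 0.0]
contact_force: [-0.9, 0.2, -0.2]
```

```bash
for i in 1 2 3; do python3 -m jog '[[[0,0,-0.01],[0,0,0],1],[[0,0,-0.03],[0,0,0],1],[[0,0,-0.03],[0,0,0],1]]' |sed -n 2,4p; done
```

```text
position: [555.4, -377.0, 52.8]
ee_rot: [-0.636, 0.772, 0.002, 0.0]
contact_force: [0.0, 1.3, 1.4]
position: [555.8, -377.1, 52.1]
ee_rot: [-0.637, 0.771, 0.001, 0.0]
contact_force: [-2.4, 1.4, 7.0]
position: [555.9, -377.2, 52.0]
ee_rot: [-0.637, 0.771, 0.001, -0.0]
contact_force: [-5.6, 5.3, 17.9]
```

Firm stop at 52 mm, 18 N. Lifting clear, then checking everything.

```bash
python3 -m jog '[[[0,0,0.4],[0,0,0],1],[[0,0,0.9],[0,0,0],1],[[0,0,1],[0,0,0],1],[[0,0,1],[0,0,0],1]]' |sed -n 2p
for i in 1 2 3; do python3 -m jog '[[[-0.4,-0.2,0],[0,0,0],1],[[-0.9,-0.4,0.2],[0,0,0],1],[[-0.9,-0.4,0.2],[0,0,0],1],[[-0.9,-0.4,0.2],[0,0,0],1]]' |sed -n 2p; done
python3 - <<'E'
from h import *
g=show();H=hsv(g);W=world(g);cv2.imwrite("pics/top5.png",cv2.resize(g["frame"][120:260,220:420,::-1],None,fx=3.5,fy=3.5))
for nm,lo,hi in(("green",45,75),("yellow",22,34)):
    m=(H[...,0]>lo)&(H[...,0]<hi)&(H[...,1]>150)&(H[...,2]>60)&(abs(W[...,1]+350)<60)
    for b in blobs(m,30):print(nm,b.sum(),np.median(W[b],0).round(1))
E
```

```text
position: [557.2, -377.7, 150.7]
position: [464.1, -417.4, 166.5]
position: [375.6, -457.2, 186.8]
position: [286.3, -497.2, 206.8]
stop z57 o [621.2 -34. ] yaw 33.2 mir False box [46. 83.] n238
stop z56 o [ 600.5 -185.1] yaw 38.8 mir False box [47. 82.] n240
stop z57 o [539.  -89.9] yaw 33.2 mir False box [46. 82.] n241
green 109 [ 554.8 -377.6   51.3]
yellow 139 [ 562.4 -329.1   61.1]
```

View pics/top5.png

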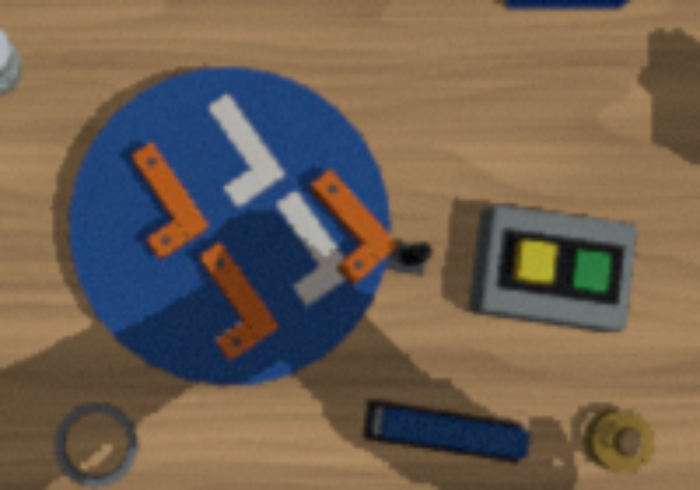

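The keys are right (yellow up, green down), but the stop at (350,225) was knocked off its outline, which now shows at (315,250). I'm going back to re-seat it.

```bash
for i in 1 2 3 4; do python3 -m jog '[[[0.4,0.4,0],[0,0,-0.084],0],[[0.83,0.81,-0.1],[0,0,-0.084],0],[[0.83,0.81,-0.1],[0,0,-0.084],0],[[0.83,0.81,-0.1],[0,0,-0.084],0]]' |sed -n 2p; done
python3 - <<'E'
from h import *
go((617.6,-172.9),43,128.8)
g=get_image("wrist");cv2.imwrite("pics/w2.png",g["frame"][:,:,::-1]);show()
E
```

```text
position: [372.0, -412.8, 195.7]
position: [454.0, -332.6, 186.0]
position: [536.0, -252.4, 176.1]
position: [618.2, -172.3, 166.2]
pos [ 618.2 -172.3  166.2] tool y yaw 128.8 shift [-0.006 -0.006 -1.232] wz -0.000 (-0.0 deg) j6 -0.87 w 42.7 gf 0.0 t 57.2
stop z56 o [ 588.4 -194.9] yaw 40.2 mir False box [46. 49.] n164
stop z56 o [ 531.2 -105.3] yaw 33.2 mir False box [28. 52.] n111
```

View pics/w2.png

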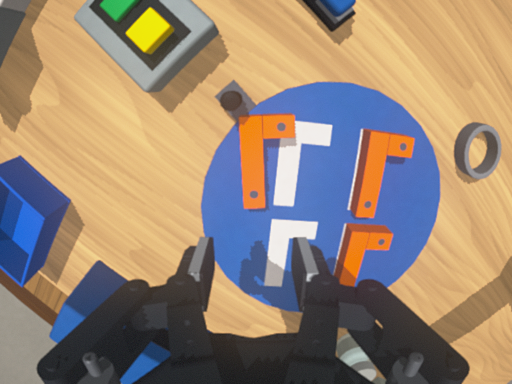

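The wrist view shows the displaced stop at (258,165) next to its free outline at (290,165). The other two, at (375,175) and (358,255), show only a sliver of white. Gripping the displaced one.

```bash
python3 -m jog '[[[-0.005,-0.02,-0.4],[0,0,0],0],[[-0.005,-0.02,-0.8],[0,0,0],0],[[-0.005,-0.02,-0.9],[0,0,0],0],[[-0.005,-0.02,-0.9],[0,0,0],0]]' |sed -n 2,4p
python3 -m jog '[[[0,0,-0.2],[0,0,0],0],[[0,0,-0.29],[0,0,0],0],[[0,0,-0.29],[0,0,0],0],[[0,0,-0.29],[0,0,0],0]]' |sed -n 2,4p
```

```text
position: [615.5, -176.4, 76.3]
ee_rot: [-0.331, 0.944, 0.002, -0.001]
contact_force: [0.3, -0.5, -0.5]
position: [618.0, -175.4, 49.9]
ee_rot: [-0.331, 0.943, 0.001, 0.002]
contact_force: [-0.2, -0.5, -0.1]
```

```bash
python3 -m jog '[[[0,0,0],[0,0,0],0.3],[[0,0,0],[0,0,0],1],[[0,0,0],[0,0,0],1],[[0,0,0],[0,0,0],1],[[0,0,0],[0,0,0],1],[[0,0,0],[0,0,0],1]]' |sed -n 2,6p
python3 -m jog '[[[0,0,0.1],[0,0,0],1],[[0,0,0.2],[0,0,0],1],[[0,0,0.2],[0,0,0],1]]' |sed -n 2,6p
python3 -c "
from h import *
go((602.0,-145.4),65,123.8)"
```

```text
position: [618.1, -175.1, 49.9]
ee_rot: [-0.332, 0.943, 0.001, 0.002]
contact_force: [-0.8, 0.4, 5.9]
gripper_width: 17.7
grasp_force: 60.0
position: [618.4, -175.2, 70.2]
ee_rot: [-0.332, 0.943, 0.0, 0.002]
contact_force: [0.7, 0.4, -1.5]
gripper_width: 17.7
grasp_force: 59.2
pos [ 618.4 -175.2   70.2] tool y yaw 128.7 shift [-0.164  0.298 -0.052] wz -0.041 (-4.9 deg) j6 -0.87 w 17.7 gf 59.2 t 59.0
```

```bash
python3 -m jog '[[[-0.08,0.15,0],[0,0,-0.02],1],[[-0.164,0.3,0],[0,0,-0.041],1],[[-0.164,0.3,0],[0,0,-0.041],1],[[-0.164,0.3,-0.1],[0,0,-0.041],1],[[-0.164,0.3,-0.17],[0,0,-0.041],1],[[-0.164,0.3,-0.18],[0,0,-0.041],1],[[-0.164,0.3,-0.18],[0,0,-0.041],1]]' |sed -n 2,6p
python3 -c "
from h import *
go((602.0,-145.4),65,123.8)"
python3 -m jog '[[[0,0,-0.01],[0,0,0],1],[[0,0,-0.03],[0,0,0],1],[[0,0,-0.03],[0,0,0],1]]' |sed -n 2,6p
```

```text
position: [601.0, -145.4, 49.9]
ee_rot: [-0.29, 0.957, 0.001, 0.001]
contact_force: [0.0, 0.6, 0.4]
gripper_width: 17.4
grasp_force: 59.4
pos [ 601.  -145.4   49.9] tool y yaw 123.8 shift [0.01  0.    0.151] wz 0.000 (0.0 deg) j6 -1.00 w 17.4 gf 59.4 t 59.7
position: [601.6, -145.4, 49.8]
ee_rot: [-0.291, 0.957, 0.0, 0.001]
contact_force: [-2.9, 0.7, 11.9]
gripper_width: 17.8
grasp_force: 60.7
```

```bash
python3 -m jog '[[[0,0,0.02],[0,0,0],0.2],[[0,0,0.02],[0,0,0],0],[[0,0,0.02],[0,0,0],0],[[0,0,0.02],[0,0,0],0],[[0,0,0.3],[0,0,0],0],[[0,0,0.7],[0,0,0],0],[[0,0,1],[0,0,0],0],[[0,0,1],[0,0,0],0]]' |sed -n 2p
for i in 1 2 3; do python3 -m jog '[[[-0.4,-0.4,0.2],[0,0,0],1],[[-0.9,-0.9,0.2],[0,0,0],1],[[-0.9,-0.9,0.2],[0,0,0],1],[[-0.9,-0.9,0.2],[0,0,0],1]]' |sed -n 2p; done
python3 - <<'E'
from h import *
g=show();H=hsv(g);W=world(g);cv2.imwrite("pics/top6.png",cv2.resize(g["frame"][130:240,230:350,::-1],None,fx=5,fy=5,interpolation=cv2.INTER_CUBIC))
m=(H[...,1]<60)&(H[...,2]>110)&(abs(W[...,2]-34)<8)
for b in blobs(m,5):
    v,u=np.nonzero(b);o,a,mi,s=ell(cast(g,np.c_[u,v],34));print("outl",o.round(1),round(a,1),mi,s.round(),b.sum())
E
```

```text
position: [603.9, -145.5, 152.5]
position: [507.7, -236.9, 166.9]
position: [418.7, -326.5, 186.9]
position: [329.6, -416.4, 206.8]
stop z56 o [621.2 -34. ] yaw 33.2 mir False box [46. 83.] n237
stop z56 o [ 583.8 -154.3] yaw 32.8 mir False box [46. 82.] n237
stop z56 o [538.6 -90.1] yaw 33.2 mir False box [46. 81.] n237
outl [730.1 113.4] -54.6 True [ 9. 36.] 21
outl [666.4 -99.1] 33.7 False [49. 84.] 272
outl [ 519.  -379.4] 178.0 False [ 9. 12.] 9
```

View pics/top6.png

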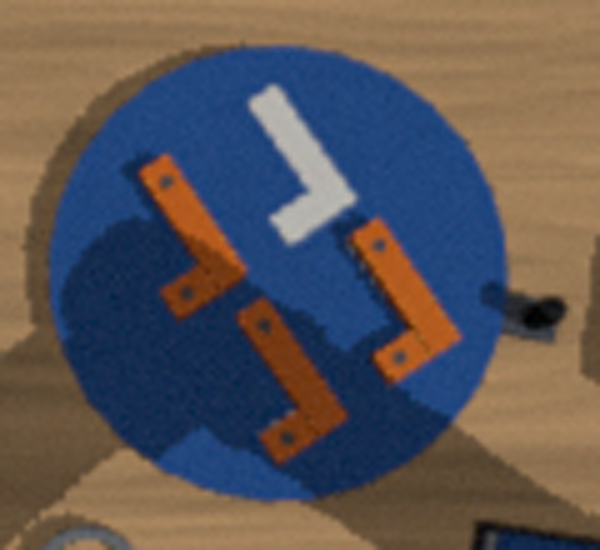

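All three stops read within about 2 mm and 1° of their outlines in the top view. The disc is at the next click (33.7°, started at -11°), so I'm handing in.

```bash
python3 -c "
from bench import *
print(job_done())"
```

```text
the job is handed in; nothing more can be done
None
```

The job is handed in: all three stops present lie on outlines to within about 2 mm, two of them turned over first; the table is one click anticlockwise, and the green key is latched down with yellow up. One stop was knocked off its outline around the key press; I put it back afterwards without pressing the key again.

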